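Label the rail and hold the herb dispenser's gate at its mark

TASK

Hang the teal label over the rail so that it straddles the bar and hangs there by itself, the right way up, and let go of it. Then grip the black handle of the herb dispenser's spring gate, pull it out until its red pointer is level with the yellow mark (never well past it), and finish while still holding it there, since the spring shuts it if let go. Leave the yellow mark as it is set, and all the other things on the table where they are.

Things in the scene. Friction and masses are not known exactly. Their poses are not given: they have to be found in the camera images.
- label_teal: teal saddle label with black chalkboard faces, a rigid upside-down U, 120 g. Two upright plates (each 5 thick, 80 wide along its y, faces looking to +-x) are joined by a flat top strip; 34 over both plates in x, 24 clear between them, 65 tall, open below and at both y ends. Starts standing upright on the table. Origin at the centre of its underside, z up; x across the plates (pinch the plates together along x, from above, near the top), y along the slot
- label_teal_crotch (a point): centre of the underside of the label's top strip, 59 above the label's origin; this rests on the bar when hung
- rail: fixed stand with one horizontal steel bar along its y axis, 12 in diameter, about 220 long between two thin posts, bar axis 170 above the table. Origin on the table under the middle of the bar, z up, x across the bar
- rail_mid (a point): the middle of the bar, on its axis, 170 above the table; axes as the rail's
- dispenser: fixed herb dispenser with an aluminium hopper (teal band, white lid), hopper and knob 168 x 168 x 225 tall centred on its origin, origin on the table, z up. A flat gate slides out of it along the dispenser's +y, over a bed with a dark ruler at its +x side; bed and ruler end 280 from the origin, the ruler's top is 78 high
- gate (a joint): how far the gate is pulled out, m: 0 shut, grows as it slides along the dispenser's +y, at most 0.100. A spring pulls it shut: about 5 N at 0, rising 1 N per 10 mm
- gate_grip (a point): point to grip on the gate's black upright handle, 20 below its top. Handle 14 thick along x, 22 along y, its top 138 above the table; 170 along the dispenser's +y from its origin when shut; 90 clear to the hopper wall. Ruler and mark beside it reach up to 83 high. Axes as the dispenser's; moves along y with the gate
- gate_pointer (a point): tip of the thin red pointer on the gate, beside the handle on its +x side and at the same y; moves with the gate; axes as the dispenser's
- mark (a joint): where the yellow mark is set, m: the pointer is level with the mark's line when joint gate equals this value. Varies from start to start, held by friction, to be left alone
- mark_line (a point): centre of the thin black line across the yellow mark on the ruler (mark 25 x 14 x 5), 83 above the table; axes as the dispenser's, so the pointer is level when both have the same y along the dispenser
- label_orange: the other saddle label, same shape and size as label_teal but orange; stays where it stands
- scoop: grey plastic herb scoop lying on the table, about 200 long, 70 wide, 40 high; origin under its pan, handle along its -x
- jar: closed green glass jar, 70 across, 110 tall, origin at the centre of its underside
- amber: closed amber bottle, 56 across, 130 tall, origin at the centre of its underside
Things that resemble listed ones, but are neither listed nor needed, are in the scene too. Several things have the shape of the label_teal; the one meant has the colours described above.

How it is judged:
By the outcome, as a careful person would: the job done as asked, in the order asked, and still so for the second after the job is handed in, while the arm keeps its last pose, push and grip.
It also fails if it takes over 51 s, if anything falls off the work surface, if the arm or the gripper's body presses on something with over 40 N, if the wrist force passes 120 N, or if a joint passes its speed limit or range.

ROBOT

A 6-joint arm with a two-finger parallel gripper is mounted at the origin on the work surface. World frame = base frame: x ahead of the robot, y to its left, z up, the work surface at z = 0. Lengths are in mm, angles in rad, forces in N, time in s.
With the tool pointing down it reaches from about 350 to 875 mm from the base axis. Payload 4.2 kg.
Tool frame: the origin (TCP) lies midway between the tips of the shut fingers; the grasp point (between the pads) lies 19 mm behind it (arm.tcp_to_grasp is the distance from the TCP to the grasp point, in mm); z points along the fingers, y is the line along which they close (so a half turn about z gives the same grasp; the last joint's range is limited). The gripper opens to 85 mm and grips with 20 to 120 N. Pads are 22 mm wide; open, the fingers measure 114 mm over their backs; the gripper's body (76 mm by 85 mm) begins 54 mm behind the grasp point. The pads swing forward as they close: fully open they stand 13 mm farther back than shut.
Start: joints at [1.501, 0.385, 0.008, 0, -1.194, -0.259], TCP at [201.785, 591.508, 197.812] pointing down, gripper open.
Joint ranges: [-3.14, 3.14], [-1.21, 2.06], [-1.07, 1.41], [-3.16, 2.05], [-2.99, -0.16], [-3.1, 3.1]. Speed limits (rad/s): [2.79, 2.79, 3.14, 3.14, 3.14, 3.14].

INTERFACE

Orientations are given as a unit quaternion [x, y, z, w].
In Python, from bench import arm gives the robot as it stands.
- The arm moves only by the tool arm_command, never from a script. Its argument "rows" is a list of rows, each a list of 2 entries, a list of its own where there are three numbers: the shift along the tool's x, y, z as a fraction of full scale, then the turn, a rotation vector about the tool's x, y, z as a fraction of full scale. In form: [[[x, y, z], [wx, wy, wz]], ...]. A call has 1 to 5 rows; each row is the pose to reach, as a shift and turn from the pose commanded when the call began, along the tool's axes at that moment, turning the shorter way round; what a row does not reach only later rows make up. Full scale, the value 1, is 0.25 m for a shift and 180 degrees for a turn. A row lasts 1/10 s, in which the tool goes at most 50 mm and 8.59 degrees, less where a joint would pass 70% of its speed; a pose out of reach is approached as far as the arm can. A call with a number of a shift or a turn outside -1 to 1 is refused whole. A call with a gripper value outside its range is refused whole. "grip" is the opening, from 0 (shut) to 1 (fully open), set as the call begins (left out, the last holds). The fingers move at their own pace and stop on an object; the grip force is fixed at half the most. Time passes only in rows, so rows that repeat a pose let the fingers close. It gives the time, the measured TCP pose, the force, the opening and the grip force at its end, in the units of the state.
- arm.read_state(): the state, without advancing time (a new reading comes with each control period).
- arm.get_image(name): name is "side" or "top" or "wrist"; returns (picture, depth): 400x640x3 uint8, blue, green, red; 400x640 float32, mm along the optical axis (not along the pixel's ray), 0 where there is no reading.
- arm.camera_info(name): a dict with "fx", "fy", "cx", "cy" (pixels), "k1" (the pictures are not rectified: a ray, as slopes to the right and down, at radius r is drawn at 1 + k1 r^2 times it, then the intrinsics apply), "extrinsics" (4x4, takes a point from camera to world coordinates). Camera axes: x right, y down, z forward; pixel columns grow to the right and rows downward; lengths in mm; the calibration is good to about 2 mm. A picture is of the moment at which its call begins: read the wrist's pose just before it. camera_info takes no time and is no camera call; for the wrist camera it gives the pose at the moment of the call.
- arm.job_done(): hands the job in; it is judged then, once.
Trained networks look in the newest picture that a camera, given by its name, has taken for a name from the list of things; names that differ only in an ending like _2 or _b are one class to them, and where a whole thing is asked for, a point or a joint stands for the part that bears it (a point fixed in the world has none). Each returns a list of dicts, best first, with "score" (0 to 1); they miss things now and then, are a little off and sometimes report something else, mostly with a low value. They report only what shows in the picture. A call takes as long as a camera call. They do not tell look-alikes from the thing itself.
- arm.spot_in(camera, query): "position" ([column, row] in pixels, amid what is visible of it).
The state is a dict: "clock": time; "joints": joint angles; "joint_vel": joint speeds; "joint_efforts": joint torques, N m; "position": TCP position; "ee_rot": TCP orientation; "contact_force": force on the tool from outside, world axes, zero at the start; "wrist_torque": the same for the moment, N m; "gripper_width": finger opening in mm; "grasp_force": force on a finger pad.
Only numpy, scipy, OpenCV 4.12 (cv2) and the standard library are available. Lean on these libraries where they do the work, as an engineer would, in place of code of your own. Each camera call takes 0.05 s, during which the arm holds its last target. There are 200 camera calls.

## Working session

There is one attempt and no reset: what is moved stays moved. The work goes in short steps, Python scripts to look and compute and a tool call to move; the robot and the scene stay as the last step left them, time stands still between calls to the robot, and variables do not carry over. Pictures are saved under pics/ and viewed, at most 10 in all, crops included, and the job is handed in when it is done.

Besides the shell and the picture viewer there is one more tool, called in YAML: its name, and indented under it one key for each argument. arm_command: Moves the arm, as the interface text tells. Shift numbers are shares of 0.25 m and turn numbers shares of 180 degrees, none past 1 either way. Its arguments: {"type":"object","properties":{"rows":{"type":"array","items":{"type":"array"}},"grip":{"type":"number"}},"required":["rows"]}

```bash
mkdir -p pics
cat > h.py <<'E'
import numpy as np, cv2
from bench import arm
from scipy.spatial.transform import Rotation as R
def ray(ci,u,v):
    K=np.array([[ci['fx'],0,ci['cx']],[0,ci['fy'],ci['cy']],[0,0,1]])
    p=cv2.undistortPoints(np.array([[[u,v]]],float),K,np.array([ci['k1'],0,0,0.]))[0,0]
    return np.array([p[0],p[1],1.])
def world(ci,u,v,d):
    E=np.array(ci['extrinsics']);return E[:3,:3]@(ray(ci,u,v)*d)+E[:3,3]
def atz(ci,u,v,z):
    E=np.array(ci['extrinsics']);r=E[:3,:3]@ray(ci,u,v);return E[:3,3]+r*(z-E[2,3])/r[2]
def cloud(ci,dep):
    K=np.array([[ci['fx'],0,ci['cx']],[0,ci['fy'],ci['cy']],[0,0,1]])
    h,w=dep.shape;g=np.stack(np.meshgrid(np.arange(w),np.arange(h)),-1).reshape(-1,1,2).astype(float)
    p=cv2.undistortPoints(g,K,np.array([ci['k1'],0,0,0.]))[:,0].reshape(h,w,2)
    P=np.dstack([p*dep[...,None],dep]);E=np.array(ci['extrinsics'])
    return P@E[:3,:3].T+E[:3,3]
def cmd(goal,Rg=None):
    "shift fraction (tool axes) and turn fraction to the goal"
    s=arm.read_state();q=R.from_quat(s['ee_rot'])
    sh=q.inv().apply(np.array(goal)-s['position'])/250
    t=(q.inv()*Rg).as_rotvec()/np.pi if Rg is not None else np.zeros(3)
    print('shift',sh.round(4),'turn',t.round(4));return sh,t
E
python3 - <<'E'
from h import *
s=arm.read_state();print({k:np.round(v,3).tolist() for k,v in s.items()})
ims=[]
for c in ['side','top']:
    im,d=arm.get_image(c);ci=arm.camera_info(c);np.savez(c,im=im,d=d);ims.append(im)
    for q in ['label_teal','rail','dispenser','gate_grip','gate_pointer','mark_line']:
        for r in arm.spot_in(c,q)[:4]:
            u,v=r['position'];dd=d[int(v),int(u)]
            print(c,q,round(r['score'],2),np.round([u,v]),world(ci,u,v,dd).round() if dd>0 else None)
cv2.imwrite('pics/side.png',ims[0]);cv2.imwrite('pics/top.png',ims[1])
E
```

```text
{'clock': 0.0, 'joints': [1.501, 0.386, 0.007, -0.001, -1.194, -0.259], 'joint_vel': [0.0, -0.0, 0.003, 0.0, 0.001, -0.0], 'joint_efforts': [-0.0, -39.229, 18.84, 4.186, -0.005, -0.0], 'position': [201.602, 590.896, 196.726], 'ee_rot': [0.986, -0.164, -0.0, 0.001], 'contact_force': [0.105, 0.352, 0.808], 'wrist_torque': [0.012, -0.065, -0.012], 'grasp_force': 0.0, 'gripper_width': 85.234}
side label_teal 0.96 [300. 232.] [437.   3.  65.]
side label_teal 0.86 [299. 268.] [ 399. -113.   59.]
side label_teal 0.63 [337. 230.] [545. -22.  66.]
side rail 0.94 [337. 164.] [600. 138. 174.]
side dispenser 0.88 [411. 271.] [ 633. -311.  207.]
side gate_grip 0.6 [385. 231.] [ 659. -108.  113.]
side gate_grip 0.51 [336. 169.] [600. 149. 140.]
side gate_pointer 0.47 [386. 234.] [ 660. -112.  106.]
top label_teal 0.62 [374. 240.] [407. -84.  63.]
top label_teal 0.58 [330. 230.] [437.  39.  64.]
top rail 0.85 [256. 158.] [624. 225. 175.]
top dispenser 0.77 [429. 139.] [ 656. -208.  208.]
top gate_grip 0.76 [393. 148.] [ 665. -144.   76.]
top gate_pointer 0.68 [394. 147.] [ 668. -145.   78.]
```

View pics/side.png

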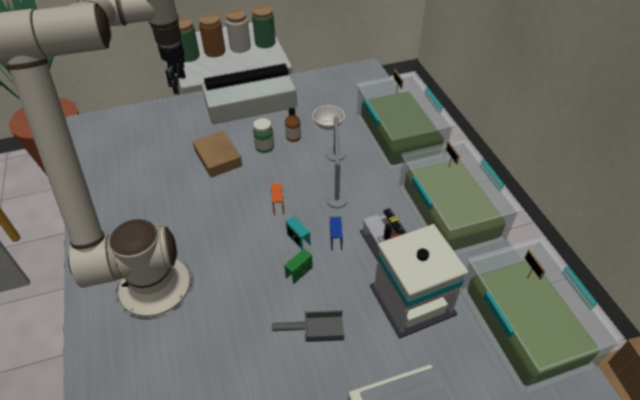

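View pics/top.png

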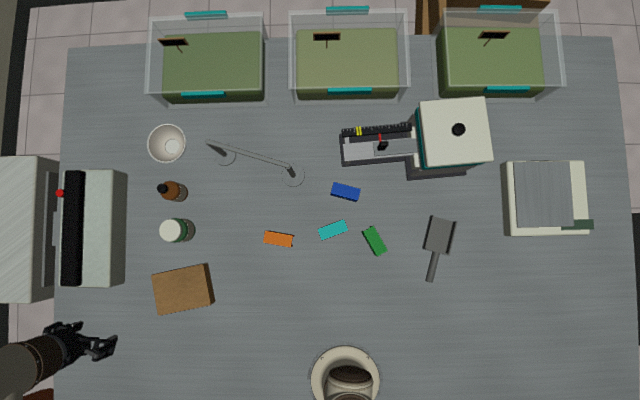

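The side picture shows the teal label at (298,231), with green, blue and orange copies around it. The bar runs between the posts at (337,120) and (337,200), and the dispenser is at (420,275). In the top picture the teal label is at (333,230), the bar runs (210,143) to (290,168), the handle is at (382,145), and the yellow mark is at (359,130). Next I'll fit these from the depth data.

```bash
cat > fit.py <<'E'
from h import *
def rect(p):
    c,(w,h),a=cv2.minAreaRect(p[:,:2].astype(np.float32));b=cv2.boxPoints((c,(w,h),a))
    e=b[1]-b[0];f=b[2]-b[1]; l=e if np.hypot(*e)>np.hypot(*f) else f
    return np.round(c,1),sorted(np.round([w,h],1)),round(float(np.degrees(np.arctan2(l[1],l[0])))%180,1)
for c in ['side','top']:
    z=np.load(c+'.npz');ci=arm.camera_info(c);P=cloud(ci,z['d']);hsv=cv2.cvtColor(z['im'],cv2.COLOR_BGR2HSV)
    H,S,V=[hsv[...,i].astype(int) for i in range(3)];X,Y,Z=P[...,0],P[...,1],P[...,2]
    ok=(z['d']>0)
    m=ok&(H>80)&(H<100)&(S>110)&(Z>56)&(Z<75)&(abs(X-440)<80)&(abs(Y-20)<60); p=P[m];print(c,'label',m.sum(),rect(p),p[:,2].mean())
    m=ok&(Z>160)&(Z<186)&(X>500)&(X<720)&(Y>60)&(Y<380);p=P[m]
    print(c,'rail',m.sum(),rect(p),np.percentile(p[:,2],[5,50,95]).round(), p[np.argmin(p[:,1])].round(),p[np.argmax(p[:,1])].round())
    m=ok&(Z>185)&(Z<207)&(X>500)&(X<800)&(Y<-80)&(Y>-420)&(V>150)&(S<60);print(c,'lid',m.sum(),rect(P[m]),P[m][:,2].mean())
    m=ok&(H>20)&(H<35)&(S>150)&(X>550)&(X<800)&(abs(Y)<250)&(Z>60);print(c,'mark',m.sum(),P[m].mean(0),P[m].min(0),P[m].max(0))
    m=ok&((H<6)|(H>174))&(S>150)&(V>90)&(X>550)&(X<800)&(Y<50)&(Y>-250)&(Z>60);print(c,'ptr',m.sum(),P[m].mean(0) if m.any() else 0)
    m=ok&(Z>120)&(Z<145)&(V<80)&(X>550)&(X<800)&(Y<0)&(Y>-200);print(c,'handle',m.sum(),rect(P[m]) if m.any() else 0)
    m=ok&(Z>60)&(Z<86)&(V<70)&(X>600)&(X<800)&(Y<50)&(Y>-200)&(H>=0);print(c,'ruler',m.sum(),rect(P[m]))
E
python3 fit.py
```

```text
side label 244 (array([436.5,  27.9]), [np.float64(35.7), np.float64(82.1)], 110.2) 65.75392864790592
side rail 207 (array([637.2, 248.4]), [np.float64(13.5), np.float64(235.7)], 72.2) [167. 176. 180.] [605. 136. 178.] [667. 363. 167.]
side lid 889 (array([ 677.5, -278.2]), [np.float64(165.3), np.float64(167.1)], 94.4) 205.6765799652723
side mark 31 [709.92120794 -49.14996079  81.75270377] [702.7792144  -56.75110639  71.67188606] [721.84382763 -37.50949419  90.90469128]
side ptr 7 [ 692.17896862 -107.79687627   83.82068606]
side handle 59 (array([ 663.8, -111.1]), [np.float64(14.7), np.float64(23.3)], 87.7)
side ruler 171 (array([707.4, -65.6]), [np.float64(58.0), np.float64(122.3)], 67.0)
top label 343 (array([438.6,  31.2]), [np.float64(33.6), np.float64(79.5)], 109.6) 65.43812011716888
top rail 428 (array([637.5, 250.4]), [np.float64(15.7), np.float64(234.6)], 71.6) [170. 175. 179.] [606. 139. 174.] [670. 362. 168.]
top lid 1785 (array([ 677.9, -278.4]), [np.float64(165.6), np.float64(166.4)], 94.1) 205.8366601326647
top mark 52 [713.51981881 -47.20789844  81.91467167] [703.60108867 -55.71054742  68.07950748] [725.15323703 -40.07491393  87.4406358 ]
top ptr 16 [ 695.79673154 -106.36690622   80.76535524]
top handle 106 (array([ 684.7, -147.2]), [np.float64(100.9), np.float64(115.9)], 4.3)
top ruler 522 (array([ 692.4, -104.9]), [np.float64(89.6), np.float64(203.3)], 98.9)
```

arm_command:
  rows:
    - [[0.66,0.74,0],[0,0,0]]
    - [[0.66,0.74,0],[0,0,0]]
    - [[0.66,0.74,0],[0,0,0]]
    - [[0.66,0.74,0],[0,0,0]]
    - [[0.66,0.74,0],[0,0,0]]
  grip: 1

```text
clock: 1.2
position: [298.6, 361.2, 198.1]
ee_rot: [0.987, -0.163, 0.0, -0.0]
contact_force: [1.5, -0.1, -0.1]
gripper_width: 85.5
grasp_force: 0.0
```

arm_command:
  rows:
    - [[0.66,0.74,0],[0,0,0]]
    - [[0.66,0.74,0],[0,0,0]]
    - [[0.66,0.74,0],[0,0,0]]
    - [[0.66,0.74,0],[0,0,0]]
    - [[0.66,0.74,0],[0,0,0]]

```text
clock: 1.7
position: [395.0, 132.9, 198.4]
ee_rot: [0.987, -0.163, 0.001, -0.001]
contact_force: [1.8, 0.7, -0.1]
gripper_width: 85.2
grasp_force: 0.0
```

Run:
```python
from h import *
th=np.radians
# tool down with closing axis (tool y) at world angle a: tool x at a+90
def down(a): 
    y=np.array([np.cos(th(a)),np.sin(th(a)),0]);z=np.array([0,0,-1.]);return R.from_matrix(np.stack([np.cross(y,z),y,z],1))
open('h.py','a').write('''
def down(a):
    a=np.radians(a);y=np.array([np.cos(a),np.sin(a),0]);z=np.array([0,0,-1.]);return R.from_matrix(np.stack([np.cross(y,z),y,z],1))
''')
print(arm.read_state()['position'],arm.read_state()['clock'],arm.read_state()['joints'])
cmd([437.5,29.5,200],down(200))
```

```text
[395.02613872 132.89003769 198.39286906] 1.7 [ 7.18123668e-01  1.90883784e-02 -4.63714265e-01  1.52697879e-04
 -1.08639836e+00  5.24394030e-01]
shift [ 0.2941  0.3367 -0.0066] turn [-5.000e-04 -1.000e-04  2.844e-01]
```

arm_command:
  rows:
    - [[0.294,0.337,0],[0,0,0.284]]
    - [[0.294,0.337,0],[0,0,0.284]]
    - [[0.294,0.337,0],[0,0,0.284]]
    - [[0.294,0.337,0],[0,0,0.284]]
    - [[0.294,0.337,0],[0,0,0.284]]

```text
clock: 2.2
position: [437.2, 30.4, 197.9]
ee_rot: [0.856, -0.517, 0.0, -0.0]
contact_force: [0.4, 0.5, 0.7]
gripper_width: 85.1
grasp_force: 0.0
```

arm_command:
  rows:
    - [[0,0,0],[0,0,0.046]]
    - [[0,0,0],[0,0,0.046]]

```text
clock: 2.4
position: [437.0, 31.2, 198.0]
ee_rot: [0.819, -0.574, 0.0, -0.0]
contact_force: [-0.2, 1.4, 0.5]
gripper_width: 85.6
grasp_force: 0.0
```

Run:
```python
from h import *
exec(open('fit.py').read().split('for c in')[0])
s=arm.read_state();print(s['position'],s['ee_rot'],s['joints'])
ci=arm.camera_info('wrist');im,d=arm.get_image('wrist');cv2.imwrite('pics/w1.png',im)
P=cloud(ci,d);hsv=cv2.cvtColor(im,cv2.COLOR_BGR2HSV);H,S=hsv[...,0],hsv[...,1]
m=(d>0)&(H>80)&(H<100)&(S>110)&(P[...,2]>58)&(P[...,2]<72);p=P[m];print(m.sum(),rect(p),p[:,2].mean())
cmd([437.5,29.5,200],down(200))
```

```text
[437.00798788  31.15478114 197.95767022] [ 8.18677436e-01 -5.74253628e-01  7.96915068e-05 -1.43816302e-04] [ 4.44524810e-01  6.01776447e-02 -4.21268635e-01 -3.18321031e-06
 -1.08902122e+00 -9.71113797e-02]
2241 (array([552.4,  -5.3]), [np.float64(82.0), np.float64(312.3)], 162.8) 64.24207932546972
shift [ 0.0072  0.0006 -0.0081] turn [-0.0001  0.      0.0004]
```

View pics/w1.png

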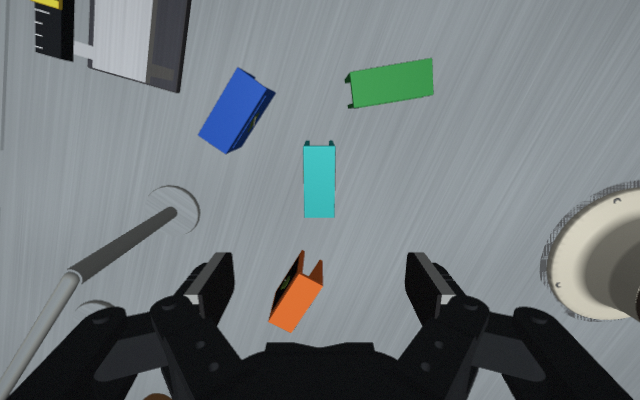

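The wrist view shows the teal label at (319,181), lined up with the fingers. Orange is at (295,300), blue at (237,110) and green at (390,82), all clear of the fingers.

Run:
```python
from h import *
exec(open('fit.py').read().split('for c in')[0])
ci=arm.camera_info('wrist');im,d=arm.get_image('wrist')
P=cloud(ci,d);hsv=cv2.cvtColor(im,cv2.COLOR_BGR2HSV);H,S=hsv[...,0],hsv[...,1]
m=(d>0)&(H>80)&(H<98)&(S>110)&(P[...,2]>58)&(P[...,2]<72)&(np.hypot(P[...,0]-437,P[...,1]-29)<60);p=P[m];c,wh,a=rect(p);print(m.sum(),c,wh,a,p[:,2].mean())
print(np.median(p,0))
cmd([*c,35],down(a+90))
```

```text
2217 [438.   30.2] [np.float64(33.4), np.float64(79.6)] 110.1 64.2029664071603
[438.471139    28.227584    64.22246039]
shift [ 0.0055 -0.0021  0.6518] turn [-0.0001  0.     -0.0001]
```

arm_command:
  rows:
    - [[0.0055,-0.002,0.3],[0,0,0]]
    - [[0.0055,-0.002,0.45],[0,0,0]]
    - [[0.0055,-0.002,0.58],[0,0,0]]
    - [[0.0055,-0.002,0.66],[0,0,0]]
    - [[0.0055,-0.002,0.66],[0,0,0]]

```text
clock: 3.0
position: [435.6, 29.3, 30.2]
ee_rot: [0.819, -0.573, -0.002, 0.003]
contact_force: [-0.1, 0.1, 0.4]
gripper_width: 86.1
grasp_force: 0.0
```

arm_command:
  rows:
    - [[0,0,0],[0,0,0]]
    - [[0,0,0],[0,0,0]]
    - [[0,0,0],[0,0,0]]
    - [[0,0,0],[0,0,0]]
    - [[0,0,0],[0,0,0]]
  grip: 0

```text
clock: 3.5
position: [438.3, 30.4, 33.5]
ee_rot: [0.819, -0.574, 0.0, -0.001]
contact_force: [-0.0, 0.5, -0.3]
gripper_width: 12.1
grasp_force: 0.0
```

arm_command:
  rows:
    - [[0,0,0],[0,0,0]]
    - [[0,0,0],[0,0,0]]
    - [[0,0,0],[0,0,0]]

```text
clock: 3.8
position: [437.9, 30.2, 32.8]
ee_rot: [0.819, -0.574, 0.0, -0.0]
contact_force: [0.7, 0.2, -0.7]
gripper_width: -0.2
grasp_force: 0.0
```

Run:
```python
from h import *
im,d=arm.get_image('wrist');cv2.imwrite('pics/w2.png',im)
t,dt=arm.get_image('top');s,_=arm.get_image('side')
cv2.imwrite('pics/c2.png',np.hstack([cv2.resize(t[170:290,250:400],(400,320)),cv2.resize(s[170:290,230:380],(400,320))]))
```

```text
(no output)
```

View pics/w2.png

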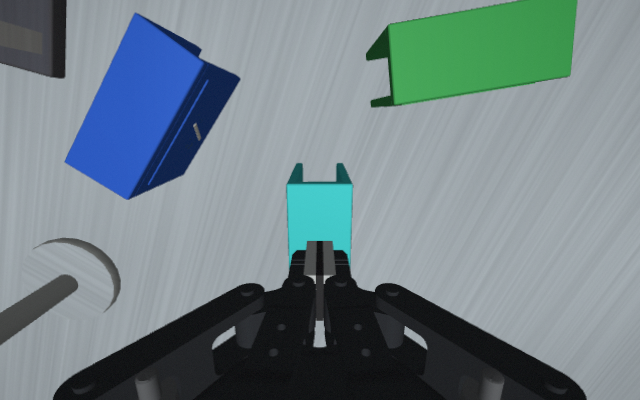

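View pics/c2.png

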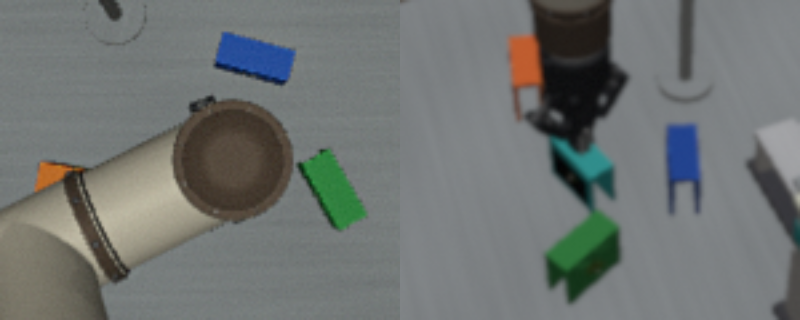

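The wrist view shows the shut fingertips at (320,258), with the label's strip still visible ahead of them at (320,220). It may have slipped out along its slot. I'll measure where everything is now.

Run:
```python
from h import *
s=arm.read_state();q=R.from_quat(s['ee_rot']);p=np.array(s['position'])
ci=arm.camera_info('wrist');im,d=arm.get_image('wrist');E=np.array(ci['extrinsics'])
print(p,E.round(2).tolist())
P=cloud(ci,d)
for u,v in [(320,190),(320,230),(290,190),(350,190),(293,260),(347,260),(312,258),(330,258),(320,270),(300,270)]:
    w=P[v,u];print((u,v),im[v,u],d[v,u].round(),w.round(),q.inv().apply(w-p).round())
def proj(w):
    c=np.linalg.inv(E)@np.append(w,1);x,y=c[:2]/c[2];k=1+ci['k1']*(x*x+y*y);return np.round([ci['fx']*x*k+ci['cx'],ci['fy']*y*k+ci['cy'],c[2]])
print('tcp',proj(p),'grasp',proj(p+q.apply([0,0,-19])),ci['k1'])
hsv=cv2.cvtColor(im,cv2.COLOR_BGR2HSV);H,S=hsv[...,0],hsv[...,1]
m=(d>0)&(H>80)&(H<98)&(S>110)&(P[...,2]>55)&(P[...,2]<72)&(abs(P[...,0]-437)<90)&(abs(P[...,1]-29)<90);print(q.inv().apply(P[m]-p).min(0),q.inv().apply(P[m]-p).max(0))
```

```text
[437.89608349  30.16953444  32.75494617] [[-0.94, -0.33, -0.1, 463.32], [-0.34, 0.9, 0.27, -39.63], [0.0, 0.29, -0.96, 208.06], [0.0, 0.0, 0.0, 1.0]]
(320, 190) [204 205  69] 149.0 [450.  -4.  64.] [ 37.   0. -31.]
(320, 230) [199 200  67] 155.0 [443.  16.  64.] [ 15.   0. -31.]
(290, 190) [203 203  68] 149.0 [464.   1.  64.] [ 37. -15. -31.]
(350, 190) [204 205  70] 148.0 [436. -10.  65.] [ 37.  15. -32.]
(293, 260) [45 40 39] 140.0 [452.  28.  83.] [  7. -13. -50.]
(347, 260) [67 65 39] 139.0 [428.  19.  83.] [  7.  13. -50.]
(312, 258) [80 80 78] 132.0 [445.  21.  89.] [ 11.  -3. -56.]
(330, 258) [80 80 77] 133.0 [437.  18.  88.] [ 11.   5. -55.]
(320, 270) [19 18 18] 123.0 [441.  20.  99.] [ 11.   0. -66.]
(300, 270) [23 23 19] 131.0 [448.  27.  91.] [  7.  -9. -59.]
tcp [319. 232. 189.] grasp [319. 245. 171.] 0.009210518337766177
[ -8.62718634 -17.15950828 -39.16803752] [ 40.28294075  16.72957087 -22.26020002]
```

Run:
```python
from h import *
s=arm.read_state();q=R.from_quat(s['ee_rot']);p=np.array(s['position'])
ci=arm.camera_info('wrist');im,d=arm.get_image('wrist');P=cloud(ci,d)
for v in range(234,300,5): print(v,[(int(d[v,u]),*q.inv().apply(P[v,u]-p).round().astype(int).tolist(),int(im[v,u].max())) for u in (308,319,328)])
ci=arm.camera_info('side');im,d=arm.get_image('side');P=cloud(ci,d)
T=q.inv().apply((P-p).reshape(-1,3)).reshape(P.shape)
dark=(d>0)&(im.max(2)<70)&(abs(T[...,0])<30)&(abs(T[...,1])<70)&(P[...,2]>20)&(P[...,2]<180)
print(np.histogram(P[...,2][dark],bins=range(20,181,10)))
ys,xs=np.where(dark&(P[...,2]>68));o=np.argsort(P[ys,xs,2])[:12];print([(int(xs[i]),int(ys[i]),T[ys[i],xs[i]].round().tolist()) for i in o])
```

```text
234 [(156, 12, -6, -31, 199), (157, 12, 0, -30, 200), (156, 12, 5, -31, 200)]
239 [(157, 9, -6, -31, 200), (157, 9, 0, -31, 199), (156, 10, 5, -32, 200)]
244 [(146, 11, -6, -41, 79), (147, 11, 0, -40, 19), (146, 11, 4, -42, 81)]
249 [(141, 11, -6, -46, 80), (141, 11, 0, -46, 17), (141, 11, 4, -47, 80)]
254 [(135, 12, -5, -53, 80), (136, 11, 0, -52, 18), (136, 11, 4, -52, 79)]
259 [(131, 11, -5, -57, 79), (131, 11, 0, -57, 17), (132, 11, 4, -56, 80)]
264 [(127, 11, -5, -61, 80), (128, 11, 0, -61, 21), (127, 11, 4, -61, 80)]
269 [(124, 11, -5, -65, 78), (123, 11, 0, -65, 18), (124, 11, 4, -65, 81)]
274 [(119, 11, -5, -70, 91), (118, 12, 0, -71, 19), (119, 11, 3, -70, 92)]
279 [(113, 12, -4, -75, 20), (119, 9, 0, -70, 50), (114, 12, 3, -75, 24)]
284 [(109, 13, -4, -79, 19), (120, 7, 0, -70, 50), (110, 12, 3, -79, 18)]
289 [(107, 12, -4, -82, 19), (121, 4, 0, -70, 51), (107, 12, 3, -82, 22)]
294 [(104, 12, -4, -85, 25), (121, 2, 0, -71, 51), (104, 12, 3, -85, 21)]
299 [(101, 12, -4, -88, 23), (121, 0, 0, -70, 50), (101, 12, 3, -88, 20)]
(array([27, 24, 24, 10,  0,  7, 15, 16, 14, 30, 59, 46, 61, 72, 78, 51]), array([ 20,  30,  40,  50,  60,  70,  80,  90, 100, 110, 120, 130, 140,
       150, 160, 170, 180]))
[(298, 226, [9.0, 4.0, -43.0]), (295, 225, [1.0, 9.0, -44.0]), (296, 226, [6.0, 9.0, -44.0]), (300, 225, [11.0, -2.0, -45.0]), (300, 224, [8.0, -4.0, -46.0]), (297, 226, [9.0, 8.0, -46.0]), (299, 225, [10.0, 1.0, -46.0]), (296, 225, [6.0, 9.0, -48.0]), (297, 225, [8.0, 7.0, -48.0]), (294, 224, [-1.0, 12.0, -49.0]), (297, 224, [5.0, 5.0, -50.0]), (301, 222, [9.0, -7.0, -53.0])]
```

```bash
python3 -c "
from h import *
print(arm.tcp_to_grasp, [a for a in dir(arm) if a[0]!='_'])"
```

```text
18.700000000000003 ['IKError', 'camera_info', 'get_image', 'job_done', 'read_state', 'spot_in', 'tcp_to_grasp']
```

arm_command:
  rows:
    - [[0,0,0],[0,0,0]]
    - [[0,0,0],[0,0,0]]
    - [[0,0,0],[0,0,0]]
    - [[0,0,0],[0,0,0]]
    - [[0,0,0],[0,0,0]]
  grip: 1

```text
clock: 4.6
position: [437.9, 30.2, 32.8]
ee_rot: [0.819, -0.574, -0.0, 0.0]
contact_force: [0.3, 0.3, 0.4]
gripper_width: 72.5
grasp_force: 0.0
```

arm_command:
  rows:
    - [[0,0,0],[0,0,0]]
    - [[0,0,0.04],[0,0,0]]
    - [[0,0,0.08],[0,0,0]]
    - [[0,0,0.12],[0,0,0]]
    - [[0,0,0.15],[0,0,0]]

```text
clock: 5.1
position: [437.3, 29.9, -6.1]
ee_rot: [0.819, -0.574, -0.001, 0.001]
contact_force: [-0.1, 0.4, 1.1]
gripper_width: 85.7
grasp_force: 0.0
```

arm_command:
  rows:
    - [[0,0,0],[0,0,0]]
    - [[0,0,0],[0,0,0]]
    - [[0,0,0],[0,0,0]]
    - [[0,0,0],[0,0,0]]
    - [[0,0,0],[0,0,0]]
  grip: 0

```text
clock: 5.6
position: [438.2, 30.3, -4.2]
ee_rot: [0.819, -0.574, 0.0, -0.0]
contact_force: [-1.4, 0.5, 1.8]
gripper_width: 33.4
grasp_force: 59.8
```

arm_command:
  rows:
    - [[0,0,-0.2],[0,0,0]]
    - [[0,0,-0.4],[0,0,0]]
    - [[0,0,-0.6],[0,0,0]]
    - [[0,0,-0.8],[0,0,0]]
    - [[0,0,-0.84],[0,0,0]]

```text
clock: 6.1
position: [441.2, 31.1, 211.6]
ee_rot: [0.819, -0.574, 0.004, -0.005]
contact_force: [0.8, 0.4, -1.5]
gripper_width: 33.2
grasp_force: 60.5
```

Run:
```python
from h import *
cmd([637.4,249.5,205],down(162))
```

```text
shift [-0.5533 -1.0354  0.0399] turn [-0.0041  0.0013  0.2109]
```

arm_command:
  rows:
    - [[-0.1,-0.18,0],[0,0,0.04]]
    - [[-0.2,-0.36,0],[0,0,0.08]]
    - [[-0.3,-0.54,0],[0,0,0.12]]
    - [[-0.38,-0.72,0],[0,0,0.16]]
    - [[-0.46,-0.86,0],[0,0,0.2]]

```text
clock: 6.6
position: [601.8, 213.0, 203.7]
ee_rot: [-0.599, 0.801, 0.0, -0.001]
contact_force: [0.4, -0.5, -1.2]
gripper_width: 33.6
grasp_force: 60.4
```

Run:
```python
from h import *
cmd([637.4,249.5,205],down(162))
```

```text
shift [-0.1804 -0.0955 -0.0057] turn [ 0.0005 -0.0004  0.0089]
```

arm_command:
  rows:
    - [[-0.09,-0.05,0],[0,0,0.01]]
    - [[-0.18,-0.095,0],[0,0,0.01]]
    - [[-0.18,-0.095,0],[0,0,0.01]]
    - [[-0.18,-0.095,0],[0,0,0.01]]

```text
clock: 7.0
position: [635.4, 248.1, 203.3]
ee_rot: [-0.589, 0.808, 0.0, -0.002]
contact_force: [-0.5, 0.4, -1.8]
gripper_width: 33.4
grasp_force: 60.5
```

Run:
```python
from h import *
exec(open('fit.py').read().split('for c in')[0])
print(arm.read_state()['position']);cmd([637.4,249.5,205],down(162))
ims=[]
for c in ['top','side','wrist']:
    im,d=arm.get_image(c);ci=arm.camera_info(c);P=cloud(ci,d)
    hsv=cv2.cvtColor(im,cv2.COLOR_BGR2HSV);H,S=hsv[...,0],hsv[...,1]
    near=(d>0)&(np.hypot(P[...,0]-637,P[...,1]-250)<140)
    m=near&(H>80)&(H<98)&(S>110)&(P[...,2]>180)&(P[...,2]<300);p=P[m]
    if len(p)>10: print(c,'label',len(p),rect(p),p.min(0).round(),p.max(0).round())
    m=near&(P[...,2]>160)&(P[...,2]<182)&(S<70);p=P[m]
    if len(p)>10:
        print(c,'bar',len(p),rect(p));x,y=p[:,0],p[:,1]
        v=cv2.fitLine(p[:,:2].astype(np.float32),cv2.DIST_HUBER,0,.01,.01).ravel();print(v, np.degrees(np.arctan2(v[1],v[0])),'perp off of mid', np.cross(v[:2],v[2:]-[637.4,249.5]))
    if c=='wrist':cv2.imwrite('pics/w3.png',im)
```

```text
[635.42009173 248.10678983 203.26570298]
shift [-0.0077 -0.0058 -0.007 ] turn [ 0.0008 -0.0007  0.0007]
top label 265 (array([636.4, 226.5]), [np.float64(37.9), np.float64(72.1)], 162.7) [606. 206. 212.] [674. 251. 300.]
top bar 191 (array([634.7, 250.2]), [np.float64(14.5), np.float64(233.6)], 73.3)
[2.9121959e-01 9.5665622e-01 6.1919122e+02 1.9748363e+02] 73.06901 perp off of mid 2.271352758926856
side label 208 (array([634.1, 247.5]), [np.float64(38.5), np.float64(89.9)], 66.9) [608. 203. 241.] [662. 292. 299.]
side bar 173 (array([630. , 224.4]), [np.float64(12.6), np.float64(188.4)], 72.3)
[3.0052891e-01 9.5377272e-01 6.2676483e+02 2.1591814e+02] 72.51062 perp off of mid 0.051212656160602776
wrist label 12316 (array([650.2, 235.5]), [np.float64(67.5), np.float64(69.1)], 161.9) [608. 204. 209.] [688. 275. 298.]
wrist bar 2725 (array([616.9, 187.2]), [np.float64(15.1), np.float64(104.9)], 71.8)
[3.0783615e-01 9.5143938e-01 6.1512622e+02 1.8335049e+02] 72.07112 perp off of mid 0.828941965854554<stdin>:14: DeprecationWarning: Arrays of 2-dimensional vectors are deprecated. Use arrays of 3-dimensional vectors instead. (deprecated in NumPy 2.0)
```

View pics/w3.png

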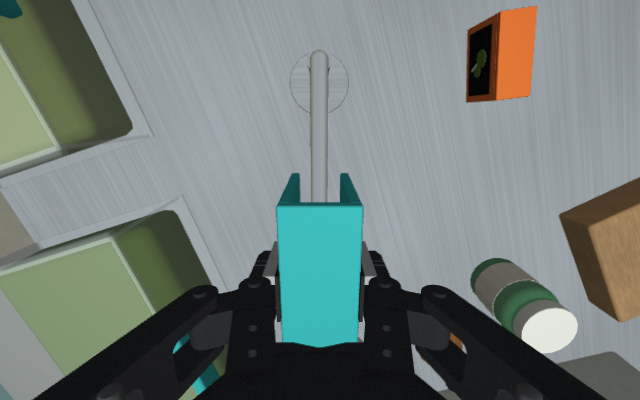

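The wrist view shows the bar at column 319, centred under the label slot (277 to 362) and parallel to it. I'll lower the label.

arm_command:
  rows:
    - [[-0.007,-0.003,0.1],[0,0,0]]
    - [[-0.007,-0.003,0.18],[0,0,0]]
    - [[-0.007,-0.003,0.26],[0,0,0]]
    - [[-0.007,-0.003,0.32],[0,0,0]]
    - [[-0.007,-0.003,0.352],[0,0,0]]

```text
clock: 7.65
position: [636.3, 248.5, 116.2]
ee_rot: [-0.588, 0.809, 0.0, -0.001]
contact_force: [0.0, 0.2, -1.4]
gripper_width: 33.3
grasp_force: 60.4
```

arm_command:
  rows:
    - [[0,0,0],[0,0,0]]
    - [[0,0,0],[0,0,0]]
    - [[0,0,0],[0,0,0]]

```text
clock: 7.95
position: [638.1, 249.9, 118.8]
ee_rot: [-0.589, 0.808, -0.0, 0.001]
contact_force: [0.3, -0.3, -0.9]
gripper_width: 33.2
grasp_force: 60.4
```

arm_command:
  rows:
    - [[0,0,0.01],[0,0,0]]
    - [[0,0,0.02],[0,0,0]]
    - [[0,0,0.02],[0,0,0]]
    - [[0,0,0.02],[0,0,0]]

```text
clock: 8.35
position: [637.7, 249.8, 112.9]
ee_rot: [-0.589, 0.808, -0.0, 0.0]
contact_force: [-0.7, 1.2, 1.4]
gripper_width: 33.5
grasp_force: 60.6
```

arm_command:
  rows:
    - [[0,0,0],[0,0,0]]
    - [[0,0,0],[0,0,0]]
    - [[0,0,0],[0,0,0]]
    - [[0,0,0],[0,0,0]]
    - [[0,0,0],[0,0,0]]
  grip: 0.75

```text
clock: 8.85
position: [637.5, 249.6, 112.3]
ee_rot: [-0.589, 0.808, -0.0, -0.0]
contact_force: [-0.6, 0.7, -0.0]
gripper_width: 63.7
grasp_force: 0.0
```

arm_command:
  rows:
    - [[0,0,-0.06],[0,0,0]]
    - [[0,0,-0.2],[0,0,0]]
    - [[0,0,-0.4],[0,0,0]]
    - [[0,0,-0.56],[0,0,0]]
    - [[0,0,-0.56],[0,0,0]]

```text
clock: 9.35
position: [640.7, 250.6, 260.9]
ee_rot: [-0.589, 0.808, -0.002, 0.007]
contact_force: [0.1, 0.3, 0.2]
gripper_width: 63.9
grasp_force: 0.0
```

Run:
```python
from h import *
exec(open('fit.py').read().split('for c in')[0])
print(arm.read_state()['position'])
o=np.array([677.8,-278.3]);a=np.radians(94.2);uy=np.array([np.cos(a),np.sin(a)]);ux=np.array([uy[1],-uy[0]])
im,d=arm.get_image('wrist');cv2.imwrite('pics/w4.png',im);P=cloud(arm.camera_info('wrist'),d)
hsv=cv2.cvtColor(im,cv2.COLOR_BGR2HSV);H,S=hsv[...,0],hsv[...,1]
m=(d>0)&(H>80)&(H<98)&(S>110)&(np.hypot(P[...,0]-637,P[...,1]-250)<70)&(P[...,2]>174);p=P[m];print('label',rect(p),np.median(p,0))
g=o+uy*170;print('grip at',g)
cmd([*g,230],down(184.2))
```

```text
[640.67877135 250.62665172 260.90213712]
label (array([657. , 242.7]), [np.float64(79.7), np.float64(93.9)], 163.1) [635.11365944 246.18790601 177.03610871]
grip at [ 665.34950649 -108.75653887]
shift [ 1.3351 -0.5411  0.1018] turn [-0.0022  0.0016 -0.1227]
```

View pics/w4.png

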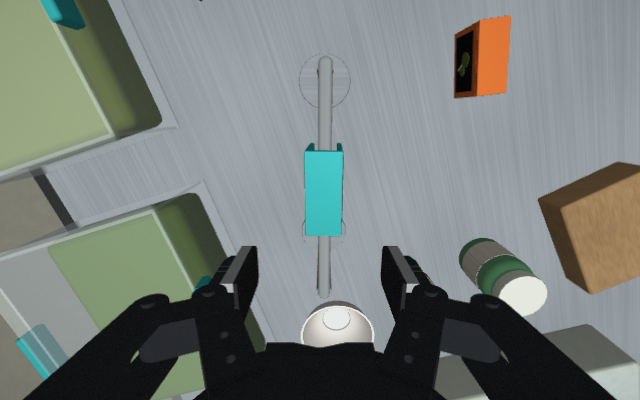

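The label now hangs straddling the bar, with its strip at (323,190) flat and parallel to the bar. Next is the gate handle.

arm_command:
  rows:
    - [[0.15,-0.06,0],[0,0,0]]
    - [[0.34,-0.14,0],[0,0,0]]
    - [[0.53,-0.21,0],[0,0,0]]
    - [[0.72,-0.28,0.03],[0,0,0]]
    - [[0.9,-0.36,0.05],[0,0,0]]

```text
clock: 9.9
position: [652.5, 8.9, 238.4]
ee_rot: [-0.589, 0.808, 0.001, -0.001]
contact_force: [-0.1, 0.0, 0.2]
gripper_width: 64.3
grasp_force: 0.0
```

Run:
```python
from h import *
print(arm.read_state()['position']);cmd([665.3,-108.8,230],down(184.2))
```

```text
[652.528494     8.86233913 238.43428003]
shift [ 0.4322 -0.1931  0.0336] turn [ 8.000e-04 -1.000e-04 -1.226e-01]
```

arm_command:
  rows:
    - [[0.15,-0.07,0],[0,0,-0.04]]
    - [[0.3,-0.14,0.01],[0,0,-0.08]]
    - [[0.432,-0.193,0.03],[0,0,-0.123]]
    - [[0.432,-0.193,0.03],[0,0,-0.123]]
    - [[0.432,-0.193,0.03],[0,0,-0.123]]

```text
clock: 10.4
position: [665.6, -107.8, 230.7]
ee_rot: [0.732, -0.681, -0.001, 0.001]
contact_force: [0.5, -0.4, 0.3]
gripper_width: 63.6
grasp_force: 0.0
```

```bash
cat > g.py <<'E'
from h import *
exec(open('fit.py').read().split('for c in')[0])
o=np.array([677.8,-278.3]);a=np.radians(94.2);uy=np.array([np.cos(a),np.sin(a)]);ux=np.array([uy[1],-uy[0]])
def look(name='wrist',save=None):
    ci=arm.camera_info(name);im,d=arm.get_image(name);P=cloud(ci,d)
    if save:cv2.imwrite(save,im)
    hsv=cv2.cvtColor(im,cv2.COLOR_BGR2HSV);H,S,V=[hsv[...,i].astype(int) for i in range(3)]
    L=np.dstack([(P[...,:2]-o)@ux,(P[...,:2]-o)@uy,P[...,2]])
    near=(d>0)&(abs(L[...,0])<80)&(L[...,1]>90)&(L[...,1]<300)
    for n,m in [('mark',near&(H>20)&(H<35)&(S>150)&(L[...,2]>74)&(L[...,2]<95)),('ptr',near&((H<6)|(H>174))&(S>150)&(V>90)&(L[...,2]>55)),('handle',near&(V<80)&(L[...,2]>130)&(L[...,2]<144)&(abs(L[...,0])<16)),('ruler',near&(V<80)&(L[...,2]>70)&(L[...,2]<82)&(L[...,0]>20))]:
        p=L[m]
        if len(p)>5: print(name,n,len(p),np.median(p,0).round(1),'lo',np.percentile(p,3,axis=0).round(1),'hi',np.percentile(p,97,axis=0).round(1),'px',np.argwhere(m).mean(0)[::-1].round())
        if n in('ruler',) and len(p)>20: print(rect(P[m]))
E
python3 - <<'E'
from g import *
print(arm.read_state()['position']);cmd([665.3,-108.8,230],down(184.2))
look(save='pics/w5.png');look('top')
E
```

```text
[ 665.62448755 -107.81659865  230.67521014]
shift [0.0038 0.0016 0.0027] turn [ 0.001   0.0002 -0.0007]
wrist mark 237 [ 54.  225.7  82.1] lo [ 42.1 220.2  79.1] hi [ 65.4 233.4  83.5] px [274. 226.]
wrist ptr 137 [ 26.4 169.   80.1] lo [  8.3 166.9  77.6] hi [ 41.1 171.6  81.8] px [297. 179.]
wrist handle 285 [ -0.6 167.2 136.9] lo [ -6.3 158.6 133.3] hi [  5.2 178.  138.4] px [320. 190.]
wrist ruler 2573 [ 52.6 163.9  77.2] lo [43.2 94.3 75.1] hi [ 64.1 266.8  78.6] px [273. 177.]
(array([717.6, -93.1]), [np.float64(23.5), np.float64(183.3)], 94.3)
top mark 46 [ 53.6 227.9  83.7] lo [ 43.3 219.6  74.8] hi [ 64.3 234.4  87. ] px [358. 131.]
top ptr 16 [ 30.1 170.3  81.3] lo [ 20.1 168.2  78.7] hi [ 40.6 172.4  84.2] px [380. 137.]
top handle 43 [ -1.2 172.1 137.8] lo [ -6.6 161.8 131.6] hi [  5.4 180.5 140.6] px [384. 143.]
top ruler 235 [ 53.6 176.6  78.4] lo [ 43.9 133.4  73.2] hi [ 64.4 217.2  81.2] px [376. 129.]
(array([719.2, -95. ]), [np.float64(22.5), np.float64(99.1)], 94.6)
```

View pics/w5.png

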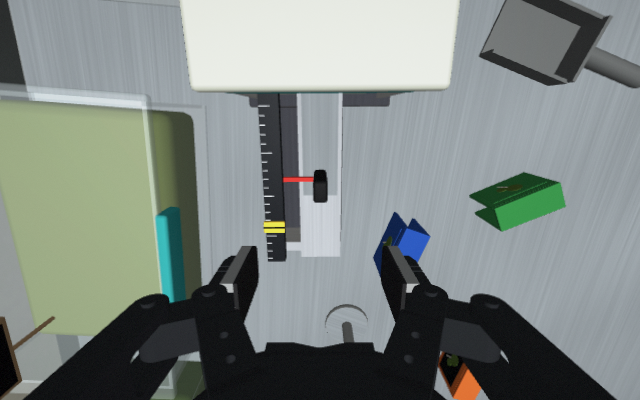

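The view shows the handle at (320,188), the red pointer at (297,180) and the yellow mark's line at (274,228). The pull needed is about 57 mm. I'll descend onto the handle.

arm_command:
  rows:
    - [[0.004,0.002,0.16],[0,0,0]]
    - [[0.004,0.002,0.34],[0,0,0]]
    - [[0.004,0.002,0.5],[0,0,0]]
    - [[0.004,0.002,0.62],[0,0,0]]
    - [[0.004,0.002,0.68],[0,0,0]]

```text
clock: 11.0
position: [664.1, -106.4, 59.2]
ee_rot: [0.733, -0.68, -0.002, 0.002]
contact_force: [-0.3, -0.1, -0.2]
gripper_width: 64.1
grasp_force: 0.0
```

arm_command:
  rows:
    - [[0,0,0],[0,0,0]]
    - [[0,0,0],[0,0,0]]
    - [[0,0,0],[0,0,0]]
    - [[0,0,0],[0,0,0]]
    - [[0,0,0],[0,0,0]]
  grip: 0

```text
clock: 11.5
position: [664.6, -108.0, 65.2]
ee_rot: [0.733, -0.68, -0.001, 0.001]
contact_force: [-6.4, 1.3, 5.0]
gripper_width: 13.9
grasp_force: 60.8
```

arm_command:
  rows:
    - [[0,0,0],[0,0,0]]
    - [[0,0,0],[0,0,0]]

```text
clock: 11.7
position: [664.6, -108.0, 65.2]
ee_rot: [0.733, -0.68, -0.001, 0.001]
contact_force: [-6.9, 2.6, 6.0]
gripper_width: 13.1
grasp_force: 60.8
```

Run:
```python
from g import *
p=arm.read_state()['position'];print(p,(p[:2]-o)@uy);cmd([*(p[:2]+50*uy),p[2]])
look()
```

```text
[ 664.63654244 -108.01693838   65.20207258] 170.78983048317326
shift [-0.2    -0.0002  0.    ] turn [0. 0. 0.]
wrist ptr 539 [ 25.8 168.2  79.9] lo [  8.6 166.7  76.1] hi [ 40.8 171.6  81.3] px [276. 238.]
wrist handle 2469 [ -0.3 165.2 136.8] lo [-12.5 157.4 131.4] hi [ 12.2 178.  143.6] px [319. 291.]
wrist ruler 7181 [ 52.7 137.4  77.1] lo [43.3 92.5 72.7] hi [ 64.4 197.8  78.3] px [226. 189.]
(array([718.6, -94.9]), [np.float64(22.8), np.float64(179.2)], 94.5)
```

arm_command:
  rows:
    - [[-0.04,0,0],[0,0,0]]
    - [[-0.08,0,0],[0,0,0]]
    - [[-0.12,0,0],[0,0,0]]
    - [[-0.16,0,0],[0,0,0]]
    - [[-0.2,0,0],[0,0,0]]

```text
clock: 12.25
position: [661.0, -61.6, 65.2]
ee_rot: [0.733, -0.681, 0.001, 0.002]
contact_force: [-4.7, -11.8, 3.5]
gripper_width: 13.4
grasp_force: 60.4
```

arm_command:
  rows:
    - [[0,0,0],[0,0,0]]
    - [[0,0,0],[0,0,0]]
    - [[0,0,0],[0,0,0]]

```text
clock: 12.55
position: [661.0, -61.5, 65.2]
ee_rot: [0.733, -0.681, 0.001, 0.002]
contact_force: [-4.6, -9.5, 4.5]
gripper_width: 13.0
grasp_force: 60.5
```

Run:
```python
from g import *
p=arm.read_state()['position'];print(p,(p[:2]-o)@uy)
look(save='pics/w6.png');look('top');look('side')
```

```text
[661.00062217 -61.52584614  65.18588552] 217.42235807434133
wrist mark 910 [ 53.2 225.3  82. ] lo [ 41.7 220.1  78.5] hi [ 65.2 233.4  83.3] px [229. 256.]
wrist ptr 560 [ 26.2 215.   79.9] lo [  8.4 213.4  75.9] hi [ 40.5 218.7  81.2] px [275. 239.]
wrist handle 2474 [ -0.5 212.1 136.8] lo [-12.7 204.3 131.5] hi [ 12.  224.9 143.5] px [319. 291.]
wrist ruler 10730 [ 52.6 148.2  77.1] lo [43.2 94.3 72.4] hi [ 64.3 242.6  78.4] px [220. 126.]
(array([ 718.7, -101.9]), [np.float64(24.0), np.float64(164.8)], 94.4)
top ruler 68 [ 54.1 102.4  78.6] lo [44.8 90.6 74.3] hi [ 65.7 115.4  80.9] px [402. 127.]
(array([ 725.5, -170.5]), [np.float64(21.5), np.float64(27.7)], 94.5)
side mark 29 [ 48.2 223.   83.7] lo [ 41.5 219.1  75.9] hi [ 59.6 233.9  88.9] px [393. 219.]
side ptr 15 [ 26.5 214.2  81.8] lo [  9.9 208.5  76.2] hi [ 39.  218.6  93.8] px [388. 224.]
side handle 43 [  2.7 206.7 138. ] lo [-12.2 202.  130.8] hi [ 12.7 221.7 143.2] px [383. 216.]
side ruler 107 [ 51.8 201.6  78.7] lo [ 41.8 171.8  71.4] hi [ 61.5 254.4  81.9] px [396. 225.]
(array([714. , -62.5]), [np.float64(21.6), np.float64(88.7)], 92.9)
```

View pics/w6.png

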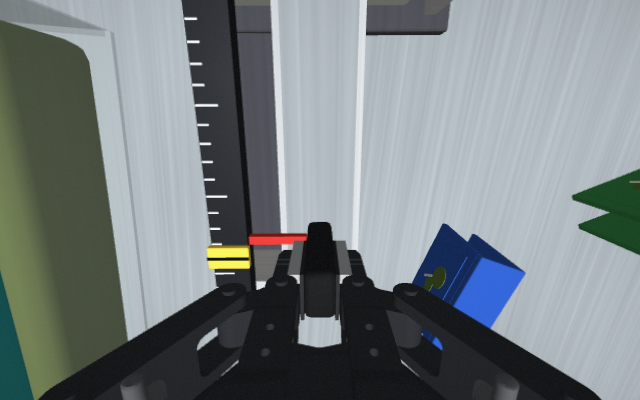

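The view shows the red pointer at (275,239) and the mark's black line at (229,258). I'll measure the remaining gap more closely.

```bash
cat > gap.py <<'E'
from g import *
ci=arm.camera_info('wrist');im,d=arm.get_image('wrist');P=cloud(ci,d)
hsv=cv2.cvtColor(im,cv2.COLOR_BGR2HSV);H,S,V=[hsv[...,i].astype(int) for i in range(3)]
L=np.dstack([(P[...,:2]-o)@ux,(P[...,:2]-o)@uy,P[...,2]])
red=((H<6)|(H>174))&(S>150)&(V>90)&(L[...,2]>60)&(L[...,0]>5)&(L[...,0]<45)
for x0,x1 in [(12,25),(25,35),(35,42)]:
    m=red&(L[...,0]>x0)&(L[...,0]<x1);p=L[m];t=p[p[:,2]>np.percentile(p[:,2],70)-1];rows=np.argwhere(m)[:,0]
    print('ptr',x0,len(p),'top y',t[:,1].min().round(1),t[:,1].mean().round(2),t[:,1].max().round(1),'z',t[:,2].mean().round(1),'rows',rows.min(),rows.max(),'V',V[m].min(),V[m].max())
yel=(H>20)&(H<35)&(S>150)&(L[...,1]>200)&(L[...,2]>70)
ys,xs=np.where(yel);out=[]
for u in range(xs.min()+4,xs.max()-3):
    c=ys[xs==u];dk=[v for v in range(c.min(),c.max()) if V[v,u]<90]
    if dk: 
        w=atz(ci,u,np.mean(dk),83.);out.append([(w[:2]-o)@ux,(w[:2]-o)@uy])
print('line y',np.mean(out,0),np.std(out,0),len(out))
E
python3 gap.py
```

```text
ptr 12 204 top y 213.3 215.54 218.6 z 80.3 rows 234 244 V 107 245
ptr 25 184 top y 213.0 215.99 218.8 z 80.3 rows 234 244 V 107 245
ptr 35 110 top y 213.0 215.9 218.9 z 80.1 rows 234 244 V 95 244
line y [ 53.15558392 226.88639322] [6.35809367 0.07062496] 37
```

arm_command:
  rows:
    - [[-0.02,0,0],[0,0,0]]
    - [[-0.035,0,0],[0,0,0]]
    - [[-0.044,0,0],[0,0,0]]
    - [[-0.044,0,0],[0,0,0]]
    - [[-0.044,0,0],[0,0,0]]

```text
clock: 13.25
position: [660.2, -51.0, 65.2]
ee_rot: [0.733, -0.681, 0.001, 0.002]
contact_force: [-4.3, -10.0, 4.9]
gripper_width: 13.2
grasp_force: 60.5
```

```bash
python3 gap.py; python3 -c "
from g import *
s=arm.read_state();p=s['position'];print((p[:2]-o)@uy,s['contact_force'])"
```

```text
ptr 12 206 top y 223.6 226.11 229.4 z 80.2 rows 234 244 V 108 245
ptr 25 183 top y 223.8 226.76 229.3 z 80.3 rows 234 244 V 107 245
ptr 35 113 top y 224.0 226.76 229.4 z 80.2 rows 234 244 V 95 245
line y [ 53.32819366 226.78009745] [6.25206607 0.13284189] 37
227.9786400104557 [ -3.52904614 -10.02336647   3.28148303]
```

Run:
```python
from h import *
w,_=arm.get_image('wrist');s,_=arm.get_image('side')
cv2.imwrite('pics/f.png',np.hstack([cv2.resize(w[180:310,170:330],(400,325)),cv2.resize(s[90:270,240:460],(400,325))]))
```

```text
(no output)
```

View pics/f.png

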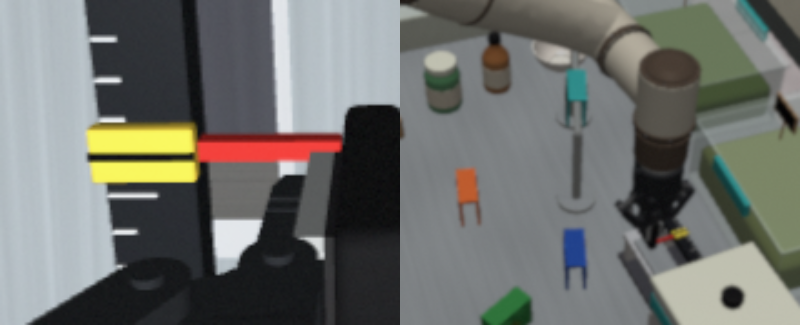

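Run:
```python
from g import *
ci=arm.camera_info('wrist');D=[];im,d=arm.get_image('wrist')
D=np.median([d]+[arm.get_image('wrist')[1] for _ in range(6)],0).astype(np.float32);P=cloud(ci,D)
for v in range(231,248): print(v,im[v,262],((P[v,258:285,:2]-o)@uy).mean().round(2),P[v,258:285,2].mean().round(2))
```

```text
231 [94 85 84] 245.91 19.33
232 [89 82 83] 246.85 19.19
233 [68 63 92] 247.69 19.28
234 [ 21  23 108] 224.19 76.59
235 [ 24  24 109] 224.22 78.05
236 [ 33  38 154] 224.25 79.48
237 [ 61  66 244] 224.54 80.28
238 [ 61  65 244] 225.19 80.28
239 [ 61  66 244] 225.88 80.18
240 [ 61  65 244] 226.48 80.29
241 [ 62  66 244] 227.17 80.19
242 [ 60  65 244] 227.78 80.27
243 [ 60  65 241] 228.43 80.27
244 [ 77  81 214] 229.11 80.21
245 [108 110 110] 253.52 29.63
246 [106 108 108] 253.61 31.26
247 [108 109 110] 253.71 32.86
```

The pointer's top face is centred at 226.7 mm and the mark line at 226.8 mm, so they are level. The label hangs on the bar and the other things are where they were. I'll hand the job in.

```bash
python3 -c "
from h import *
print(arm.job_done())"
```

```text
the job is handed in; nothing more can be done
None
```

The teal label hangs upright over the rail, released, and the gripper is still holding the gate with its pointer level with the yellow mark to within about 0.3 mm; the job was handed in at about 14 s on the robot's clock, with no verdict returned.

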